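# Fetch the correction-tape roller from under the desk riser with a reacher

## Task

The purple correction-tape roller has slid under the clear desk riser, out of reach of a hand: pick up the orange reacher by its handle, squeeze its trigger so that its jaws close on the roller gently (the shell is fragile), and carry it out in the jaws without touching the roller with the fingers. Lower it in the jaws onto the floor of the grey stationery tray, lying flat, before letting go, then lay the reacher down flat on the open desk, clear of the tray and of the riser. Leave the eraser, the staples and the other things where they are.

Things in the scene. Friction and masses are not known exactly. Their poses are not given: they have to be found in the camera images.
- reacher: orange and black pick-up reacher, 278 mm long, 0.19 kg, lying on its 130 x 28 mm sole. Origin: under the middle of the grip, near the centre of mass. x towards the jaws, y to the trigger side, z up. Handle: x -75 to +65 mm, 42 mm high. Hold it from above across y, near x = 0: outer face of the orange fixed side at y -22 mm, of the free black trigger at y +24 mm, so 46 mm wide
- trigger_face (a point): middle of the black trigger's outer face, (0, 24, 25) mm in the reacher's frame when free; moves with the trigger. The trigger spans x -46 to +46 mm, z 10 to 41 mm. The spring alone resists: hold the handle at a set opening of about 42 mm to keep the jaws well open, as any grip over 9 N closes them
- trigger (a joint): how far the trigger is pressed in (m): 0 free, 0.014 fully in (handle 32 mm wide). Spring: 9 N plus 500 N/m (14 N at 0.010). Both jaws move alike; width between the pads: 60 mm at 0, 49 mm at 0.004, 32 mm at 0.0102 (pads parallel on the roller), 22 mm at 0.014. Grip beyond the spring force, divided by 2.75, reaches each pad: 20 N of grip gives 2 N, 120 N gives 38 N
- jaws (a point): point midway between the yellow jaw pads, (190, 0, 12) mm in the reacher's frame, axes as the reacher's. Pads 28 mm long (x 176 to 204 mm), 3 to 20 mm above the sole's level; trigger free, the jaws are 80 mm wide over all. Behind them the black jaw head (x 123 to 149 mm, z 24 to 35 mm) on a 12 mm tube whose axis is 29 mm above the sole's level
- jaw_left: the reacher's moving jaw on its +y side (black with a yellow pad); origin at its hinge, (135, 10, 0) mm in the reacher's frame
- jaw_right: the reacher's moving jaw on its -y side; origin at its hinge, (135, -10, 0) mm in the reacher's frame
- roller: purple correction-tape roller lying flat, 89 mm long (x -37 to +52 mm), 32 wide, 16 thick, about 30 g. Origin: underside, middle of its parallel sides (x -22 to +24 mm, y +-16 mm); x towards its white nose. The round tail looks out of the gap. Its shell cracks if a jaw presses it with more than 20 N
- riser: clear acrylic desk riser, fixed, 200 deep (x) x 340 wide (y) x 73 mm high; back (+x) and sides closed, front (-x) open with 65 mm clear height; side walls 10 mm. Origin on the desk below its centre, x into the gap; front edge at x = -100 mm, roller origin 55 to 90 mm inside. A note block 32 mm high stands on its top at the back right (-y)
- tray: open grey stationery tray, fixed, 200 (x) x 140 (y) mm outside, walls 4 mm thick and 18 mm high, floor 4 mm thick. Origin on the desk below its centre; x away from the robot
- eraser: white block eraser in a blue sleeve, 48 x 24 x 13 mm, lying under the riser beside the roller; origin at the centre of its underside. A bystander: leave alone
- staples_tray: strip of steel staples 13 x 50 x 9 mm lying across the far (+x) end of the tray; origin at the centre of its underside. A bystander: leave alone
- staples_desk: the same kind of strip of staples, on the desk. A bystander
- stapler: black and white desk stapler 145 x 36 x 70 mm, standing on the desk; origin at the centre of its underside. A bystander
- tape_roll: roll of clear tape lying flat, 96 mm across, 19 mm high; origin at the centre of its underside. A bystander
- roller_green: yellow-green correction-tape roller of the same shape as the purple one, on the desk. A bystander
Mind the look-alikes: they are no part of the job. What is shaped like the tray but blue is not meant.

How it is judged:
By the outcome, as a careful person would: the job done as asked, in the order asked, and still so for the second after the job is handed in, with the robot touching nothing.
It also fails if it takes over 72 s, if anything falls off the work surface, if the arm or the gripper's body presses on something with over 40 N, if the wrist force passes 120 N, or if a joint passes its speed limit or range.

## Robot

A 6-joint arm with a two-finger parallel gripper is mounted at the origin on the work surface. World frame = base frame: x ahead of the robot, y to its left, z up, the work surface at z = 0. Lengths are in m, angles in rad, forces in N, time in s.
With the tool pointing down it reaches from about 0.35 to 0.875 m from the base axis. Payload 4.2 kg.
Tool frame: the origin (TCP) lies at the very end of the fingers, on their centre line; the grasp point (between the pads) lies 19 mm behind it (ctrl.grasp_offset is the z of the grasp point in the tool frame, in m); z points along the fingers, y is the line along which they close (so a half turn about z gives the same grasp; the last joint's range is limited). The gripper opens to 85 mm and grips with 20 to 120 N. Pads are 22 mm wide; open, the fingers measure 114 mm over their backs; the gripper's body (76 mm by 85 mm) begins 54 mm behind the grasp point. The pads swing forward as they close: fully open they stand 13 mm farther back than shut.
Start: joints at [0.259, 0.385, 0.008, 0, -1.194, -0.259], TCP at [0.625, 0, 0.231] pointing down, gripper open.
Joint ranges: [-3.14, 3.14], [-1.21, 2.06], [-1.07, 1.41], [-3.16, 2.05], [-2.99, -0.16], [-3.1, 3.1]. Speed limits (rad/s): [2.79, 2.79, 3.14, 3.14, 3.14, 3.14].

## Interface

Orientations are given as [roll, pitch, yaw] about the fixed x, y, z axes, in that order (R = Rz(yaw) Ry(pitch) Rx(roll)).
In Python, from plant import ctrl, effector, kinematics, sensors, eyes, job gives the robot as it stands. Calls block until the motion is done:
- ctrl.goto(position, orientation): joint-space move of the TCP to a pose.
- ctrl.line_to(position, ori=None, v=0.15): straight line of the TCP; ori=None keeps the orientation; v is the mean speed in m/s.
- ctrl.move_j(angles): joint-space move.
- effector.gripper_to(opening, grip_force=None): opening from 0.0 (shut) to 1.0 (fully open); grip_force is the grip in N (None keeps the last); returns when the fingers have stopped.
- ctrl.sleep(seconds).
- kinematics.inverse_kinematics(position, orientation): joint angles nearest the present ones, or None.
- sensors.sense(): the state.
- eyes.grab_frame(name): name is "scene" or "side" or "wrist"; returns a dict with "image" (400x640x3 uint8, red, green, blue), "range_z" (400x640 float32, m along the optical axis (not along the pixel's ray), 0 where there is no reading), "fx", "fy", "cx", "cy" (pixels), "dist_coeffs" ([k1, k2, p1, p2, k3] as OpenCV has them; the pictures are not rectified), "rvec" (rotation vector, rad) and "tvec" (3), from world to camera coordinates, as OpenCV has them; the wrist camera has in their place "mount" (4x4, takes a point from camera to tool coordinates, whose origin is the TCP and whose axes are the flange's). Camera axes: x right, y down, z forward; pixel columns grow to the right and rows downward; lengths in m; the calibration is good to about 2 mm. A picture is of the moment at which its call begins: read the wrist's pose just before it.
A pose or a line that the arm cannot do raises ctrl.PlanningError and nothing moves.
- job.job_done(): hands the job in; it is judged then, once.
The state is a dict: "clock": time; "q": joint angles; "qvel": joint speeds; "joint_efforts": joint torques, N m; "ee_pos": TCP position; "eef_rot": TCP orientation; "ft_force": force on the tool from outside, world axes, zero at the start; "ft_torque": the same for the moment, N m; "opening": opening from 0.0 (shut) to 1.0 (fully open); "grip_force": force on a finger pad.
Only numpy, scipy, OpenCV 4.12 (cv2) and the standard library are available. Lean on these libraries where they do the work, as an engineer would, in place of code of your own. Each camera call takes 0.05 s, during which the arm holds its last target. There are 200 camera calls.

## Working session

There is one attempt and no reset: what is moved stays moved. The work goes in short steps, each a Python script; the robot and the scene stay as the last script left them, time stands still between calls to the robot, and variables do not carry over. Pictures are saved under pics/ and viewed, at most 10 in all, crops included, and the job is handed in when it is done.

```bash
ls; mkdir -p pics
cat > h.py <<'E'
import numpy as np, cv2
from plant import ctrl, effector, kinematics, sensors, eyes, job
def grab(n):
    s=sensors.sense(); f=eyes.grab_frame(n)
    K=np.array([[f['fx'],0,f['cx']],[0,f['fy'],f['cy']],[0,0,1.]]);f['K']=K
    if n=='wrist':
        from scipy.spatial.transform import Rotation as R
        T=np.eye(4);T[:3,:3]=R.from_euler('xyz',s['eef_rot']).as_matrix();T[:3,3]=s['ee_pos']
        f['cw']=T@np.array(f['mount'])
    else:
        T=np.eye(4);T[:3,:3]=cv2.Rodrigues(np.array(f['rvec'],float))[0];T[:3,3]=np.ravel(f['tvec']);f['cw']=np.linalg.inv(T)
    return f
def rays(f,px):
    u=cv2.undistortPoints(np.array(px,float).reshape(-1,1,2),f['K'],np.array(f['dist_coeffs'],float)).reshape(-1,2)
    return np.c_[u,np.ones(len(u))]@f['cw'][:3,:3].T
def onplane(f,px,z):
    d=rays(f,px);o=f['cw'][:3,3]
    return o+d*((z-o[2])/d[:,2])[:,None]
def depthpts(f,px):
    px=np.array(px).reshape(-1,2);zz=f['range_z'][px[:,1].astype(int),px[:,0].astype(int)]
    return f['cw'][:3,3]+rays(f,px)*zz[:,None]
def save(f,n): cv2.imwrite(f'pics/{n}.png',f['image'][:,:,::-1])
E
python3 - <<'E'
from h import *
for n in ('scene','side','wrist'):
    f=grab(n); save(f,n+'0'); np.save(f'pics/{n}0.npy',f,allow_pickle=True); print(n,f['cw'][:3,3].round(3),f['cw'][:3,2].round(2))
s=sensors.sense();print(s['clock'],s['eef_rot'])
E
```

```text
pics
scene [ 1.517 -0.066  1.011] [-0.74 -0.03 -0.67]
side [-0.305 -0.88   1.167] [ 0.48  0.51 -0.71]
wrist [ 0.625 -0.065  0.374] [-0.    0.26 -0.97]
0.15 [ 3.13998531e+00 -1.07096872e-04 -1.57092661e+00]
```

View pics/scene0.png

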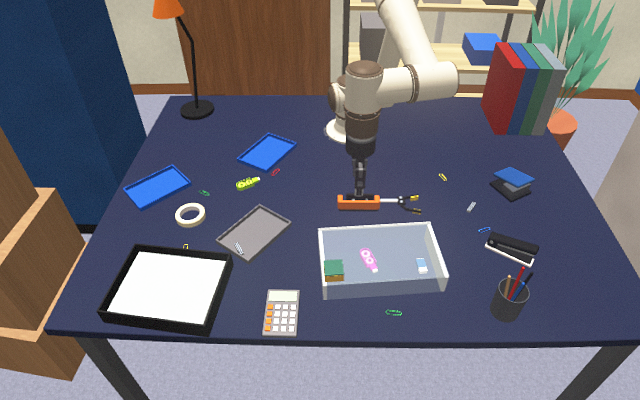

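View pics/side0.png

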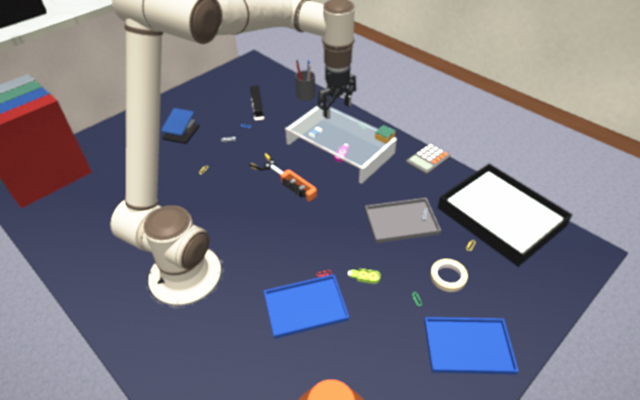

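The scene view has the reacher at (340-420,200), jaws to the right (+y), and the riser at (320-445,225-295) with the roller at (369,260), eraser at (422,266) and note block at (334,270). The grey tray is at (255,232). The side view agrees: roller (342,153), tray (402,218).

Run:
```python
from h import *
S={n:np.load(f'pics/{n}0.npy',allow_pickle=True).item() for n in('scene','side','wrist')}
a=S['scene']['image'][190:305,195:455];b=S['side']['image'][90:245,240:450]
a=cv2.resize(a,None,fx=3,fy=3,interpolation=cv2.INTER_CUBIC)[:,:,::-1]
cv2.imwrite('pics/cropscene.png',a)
b=cv2.resize(b,None,fx=3.6,fy=3.6,interpolation=cv2.INTER_CUBIC)[:,:,::-1]
cv2.imwrite('pics/cropside.png',b)
for n in S:
    f=S[n];h=cv2.cvtColor(f['image'],cv2.COLOR_RGB2HSV)
    for c,lo,hi,z in(('orange',(5,180,120),(14,255,255),.04),('purple',(140,60,120),(170,255,255),.016),('yellow',(20,120,120),(28,255,255),.015)):
        m=cv2.inRange(h,lo,hi)
        k,l,st,ce=cv2.connectedComponentsWithStats(m)
        for i in range(1,k):
            if st[i,4]>8:
                ys,xs=np.where(l==i);p=np.c_[xs,ys]
                w=onplane(f,p,z);r=cv2.minAreaRect((w[:,:2]*1000).astype(np.float32))
                d=depthpts(f,p);print(n,c,st[i],'rect',np.round(r[0],0),np.round(r[1],0),round(r[2]),'depth med',np.median(d,0).round(3))
```

```text
scene orange [153   0  32  19 494] rect [-1434. -1198.] [425. 202.] 19 depth med [-0.082 -0.684  0.478]
scene orange [368 199   8   2   9] rect [468.  60.] [ 5. 24.] 13 depth med [0.473 0.061 0.044]
scene orange [338 201  41   2  43] rect [476.  15.] [  5. 131.] 1 depth med [0.479 0.012 0.04 ]
scene orange [355 200  10   1  10] rect [469.  20.] [ 0. 30.] 1 depth med [0.473 0.017 0.043]
scene purple [360 248  18  23 119] rect [695.  39.] [84. 35.] 22 depth med [0.75  0.037 0.073]
scene yellow [410 195   9   6  33] rect [426. 208.] [20. 32.] 17 depth med [0.423 0.209 0.013]
scene yellow [333 275   8   3  12] rect [759. -54.] [ 6. 20.] 23 depth med [ 0.82  -0.056  0.097]
side orange [282 174  29  17  83] rect [462.  22.] [ 29. 110.] 9 depth med [0.47  0.032 0.034]
side orange [306 192   9   8  39] rect [445. -57.] [32. 26.] 46 depth med [ 0.453 -0.051  0.03 ]
side orange [301 391  10   9  34] rect [  -6. -513.] [27. 10.] 0 depth med [-0.133 -0.667  0.515]
side orange [352 392   9   8  29] rect [  71. -591.] [23.  8.] 89 depth med [-0.086 -0.713  0.514]
side purple [ 13 105   9   4   9] rect [  -4. 1145.] [ 5. 30.] 89 depth med [-0.077  0.643  0.301]
side purple [342 145   6   6  20] rect [717.  46.] [16. 25.] 6 depth med [0.665 0.    0.076]
side purple [334 156   9   6  29] rect [655.  23.] [35. 16.] 89 depth med [0.658 0.023 0.014]
side yellow [376 134  18   8  36] rect [862. -21.] [41. 62.] 44 depth med [ 0.777 -0.078  0.094]
side yellow [265 154   5   7  22] rect [491. 207.] [36. 11.] 67 depth med [0.488 0.202 0.021]
side yellow [467 241   5   7  15] rect [ 650. -518.] [28.  5.] 14 depth med [ 0.66  -0.514  0.003]
wrist yellow [146  89  15  56  91] rect [818. -66.] [ 3. 62.] 6 depth med [ 0.774 -0.065  0.098]
wrist yellow [ 440  132   42  113 1004] rect [449.  23.] [ 36. 144.] 0 depth med [0.473 0.015 0.042]
```

View pics/wrist0.png

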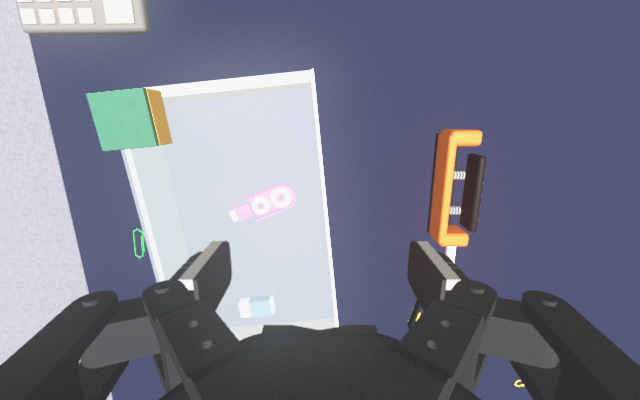

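View pics/cropscene.png

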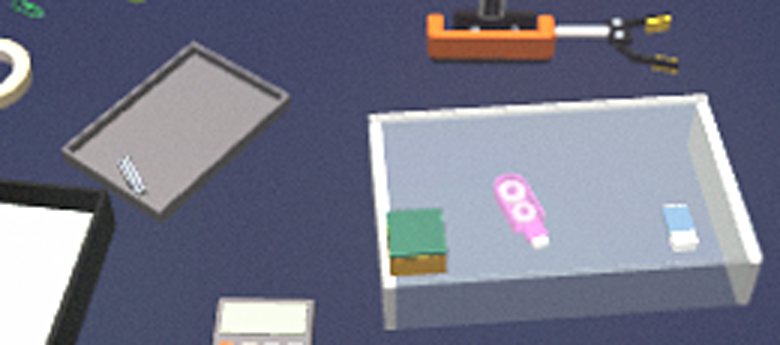

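The wrist view shows the riser front edge at col 315-338, the roller with its tail at (295,192) and nose at (232,215), and the reacher handle at (455,190) with its trigger toward the robot. The crop shows the tray's rim corners, with the staples at its far end. I'll take one better wrist view facing the gap, then measure.

Run:
```python
from h import *
ctrl.goto([0.44,0.06,0.28],[3.1416,0,-3.1416])
f=grab('wrist');save(f,'w1');np.save('pics/w1.npy',f,allow_pickle=True)
s=sensors.sense();print(s['clock'],s['q'].round(2) if hasattr(s['q'],'round') else s['q'],f['K'])
sc=np.load('pics/scene0.npy',allow_pickle=True).item()
c=np.array([(195,43),(290,97),(160,215),(62,150)])/3+[195,190]
w=onplane(sc,c,.018);print(w.round(3),w.mean(0).round(3),[np.linalg.norm(w[i]-w[i-1]).round(3) for i in range(4)])
c=np.array([(372,117),(705,98),(760,260),(388,288)])/3+[195,190]
w=onplane(sc,c,.073);print(w.round(3),[np.linalg.norm(w[i]-w[i-1]).round(3) for i in range(4)])
```

```text
1.7917 [ 0.5   0.03 -0.32  0.   -1.21 -2.07] [[295.05079667   0.         319.12911434]
 [  0.         295.05079667 196.84191534]
 [  0.           0.           1.        ]]
[[ 0.472 -0.309  0.018]
 [ 0.553 -0.197  0.018]
 [ 0.716 -0.312  0.018]
 [ 0.634 -0.426  0.018]] [ 0.594 -0.311  0.018] [np.float64(0.2), np.float64(0.139), np.float64(0.199), np.float64(0.141)]
[[ 0.633 -0.107  0.073]
 [ 0.602  0.226  0.073]
 [ 0.803  0.244  0.073]
 [ 0.838 -0.086  0.073]] [np.float64(0.206), np.float64(0.334), np.float64(0.202), np.float64(0.333)]
```

View pics/w1.png

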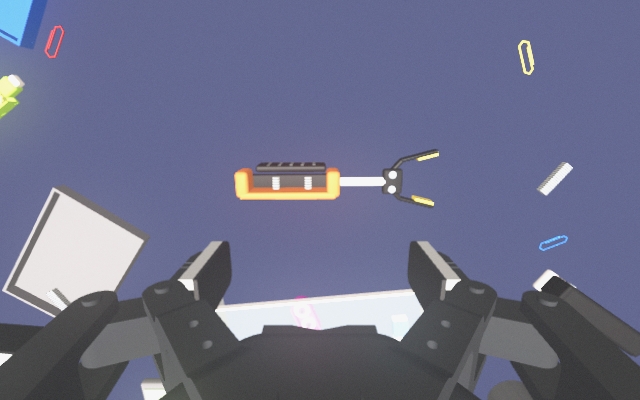

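The w1 view shows the reacher clearly: orange body at (288,183), trigger on the robot side, pads at (428,155) and (423,201). The measured tray size is 200x140, as specified. Next I'll measure the roller and the reacher precisely.

Run:
```python
from h import *
def supp(f,px,ang,h):
    n=np.array([np.cos(ang),np.sin(ang)])
    return min((onplane(f,px,0.)[:,:2]@n).max(),(onplane(f,px,h)[:,:2]@n).max())
for nm,roi in(('wrist0',(180,240,220,305)),('scene0',(244,276,355,382))):
    f=np.load(f'pics/{nm}.npy',allow_pickle=True).item();im=f['image'];hs=cv2.cvtColor(im,cv2.COLOR_RGB2HSV)
    m=np.zeros(im.shape[:2],np.uint8);r=roi
    I=im.astype(int)
    pk=((I[:,:,0]-I[:,:,1])>15)
    wh=I.min(2)>222
    m[r[0]:r[1],r[2]:r[3]]=(pk|wh)[r[0]:r[1],r[2]:r[3]]
    k,l,st,ce=cv2.connectedComponentsWithStats(m);i=1+st[1:,4].argmax();print(nm,st[i])
    ys,xs=np.where(l==i)
    px=np.concatenate([np.c_[xs+a,ys+b] for a in(-.5,.5) for b in(-.5,.5)])
    A=np.radians(np.arange(-60,60,.5))
    W=[supp(f,px,a+np.pi/2,.016)+supp(f,px,a-np.pi/2,.016) for a in A]
    a=A[np.argmin(W)];u=np.array([np.cos(a),np.sin(a)]);v=np.array([-u[1],u[0]])
    yc=(supp(f,px,a+np.pi/2,.016)-supp(f,px,a-np.pi/2,.016))/2
    t=-supp(f,px,a+np.pi,.016);n=supp(f,px,a,.016)
    print('yaw',np.degrees(a),'w',min(W),'len',n-t,'orig tail',u*(t+.037)+v*yc,'nose',u*(n-.052)+v*yc)
f=np.load('pics/w1.npy',allow_pickle=True).item();h=cv2.cvtColor(f['image'],cv2.COLOR_RGB2HSV)
m=cv2.inRange(h,(5,150,90),(25,255,255));k,l,st,ce=cv2.connectedComponentsWithStats(m)
for i in range(1,k):
    if st[i,4]>20:
        ys,xs=np.where(l==i);px=np.c_[xs,ys];d=depthpts(f,px)
        print(st[i],'depth med',np.median(d,0).round(4),'min',np.percentile(d,2,0).round(3),'max',np.percentile(d,98,0).round(3), 'p015',onplane(f,px,.02).mean(0).round(4))
        if st[i,4]>300:
            t=d[d[:,2]>.036];rc=cv2.minAreaRect((t[:,:2]*1000).astype(np.float32));print(rc)
```

```text
wrist0 [ 229  182   68   40 1560]
yaw 20.5 w 0.03565824773516443 len 0.08945614069491326 orig tail [0.68951062 0.03864176] nose [0.68993788 0.03880151]
scene0 [359 248  19  25 284]
yaw 21.0 w 0.038520369183435904 len 0.08839069816165435 orig tail [0.68643963 0.0379596 ] nose [0.6858708  0.03774125]
[238 169  89  24 442] depth med [ 0.4703 -0.0087  0.0322] min [ 0.443 -0.043  0.019] max [0.471 0.067 0.041] p015 [ 0.4683 -0.0017  0.02  ]
((428.0314636230469, 8.442131042480469), (95.6746826171875, 113.16941833496094), 5.552518367767334)
[326 169  12   6  31] depth med [0.4425 0.0762 0.0339] min [0.442 0.07  0.015] max [0.449 0.084 0.04 ] p015 [0.4453 0.0772 0.02  ]
```

Run:
```python
from h import *
f=np.load('pics/w1.npy',allow_pickle=True).item();I=f['image'].astype(int)
yl=((I[:,:,0]-I[:,:,2])>50)&(I[:,:,0]>110)
def comp(r,mn):
    m=np.zeros(I.shape[:2],np.uint8);m[r[0]:r[1],r[2]:r[3]]=yl[r[0]:r[1],r[2]:r[3]]
    k,l,st,ce=cv2.connectedComponentsWithStats(m);return [np.argwhere(l==i)[:,::-1] for i in range(1,k) if st[i,4]>mn]
for px in comp((145,212,400,445),8):
    w=onplane(f,px,.02);d=depthpts(f,px);print('pad',px.min(0),px.max(0),w.min(0).round(4),w.max(0).round(4),w.mean(0).round(4),np.median(d,0).round(4))
c=comp((160,205,225,345),20);px=np.concatenate(c);px=np.concatenate([px+[a,b] for a in(-.5,.5) for b in(-.5,.5)])
def supp(n,h=.042):return min((onplane(f,px,0.)[:,:2]@n).max(),(onplane(f,px,h)[:,:2]@n).max())
for yaw in(84,86,88,90,92,94):
    a=np.radians(yaw);u=np.array([np.cos(a),np.sin(a)]);v=np.array([-u[1],u[0]])
    print(yaw,'jawend',supp(u).round(4),'tail',-supp(-u).round(4),'outer',-supp(-v).round(4),'trigside',supp(v).round(4))
# fixed side bottom edge slope: lowest orange row per column
cols=np.arange(242,334,4);q=np.array([(x,px[np.abs(px[:,0]-x)<1][:,1].max()) for x in cols])
w=onplane(f,q,.042);p=np.polyfit(w[:,1],w[:,0],1);print('slope deg',np.degrees(np.arctan(p[0])),p, np.polyval(p,[-.05,.05]))
# joint white tube centreline
for x in(345,355,365,375,382):
    col=I[150:215,x].min(1);r=150+np.where(col>140)[0];print(x,r.min(),r.max(),onplane(f,[(x,r.mean())],.033).round(4))
```

```text
pad [416 153] [438 160] [0.4215 0.1924 0.02  ] [0.431 0.222 0.02 ] [0.4262 0.2075 0.02  ] [0.4268 0.2085 0.0204]
pad [412 195] [433 205] [0.4805 0.1913 0.02  ] [0.4952 0.2224 0.02  ] [0.4878 0.2063 0.02  ] [0.4879 0.2065 0.0199]
84 jawend 0.1364 tail -0.0051 outer -0.4834 trigside -0.4334
86 jawend 0.1202 tail -0.0208 outer -0.4832 trigside -0.4377
88 jawend 0.1039 tail -0.0367 outer -0.4825 trigside -0.4415
90 jawend 0.0874 tail -0.0526 outer -0.4812 trigside -0.4447
92 jawend 0.0713 tail -0.0688 outer -0.4835 trigside -0.4427
94 jawend 0.0557 tail -0.0851 outer -0.4854 trigside -0.4401
slope deg -0.04368459386044044 [-0.00076244  0.481124  ] [0.48116212 0.48108588]
345 177 186 [[0.4583 0.0951 0.033 ]]
355 177 186 [[0.4583 0.1086 0.033 ]]
365 177 186 [[0.4583 0.1221 0.033 ]]
375 177 185 [[0.4576 0.1356 0.033 ]]
382 177 185 [[0.4576 0.145  0.033 ]]
```

```bash
cat >> h.py <<'E'
TZ=0.006
def pose(o,yaw,zs,dy=-.001):
    """TCP pose for reacher origin o (xy), yaw deg, sole height zs; dy = tool centre in reacher y"""
    a=np.radians(yaw);v=np.array([-np.sin(a),np.cos(a)])
    p=np.array(o)+dy*v
    return [p[0],p[1],zs+TZ],[np.pi,0,(a-np.pi+np.pi)%(2*np.pi)-np.pi]
def U(yaw): a=np.radians(yaw);return np.array([np.cos(a),np.sin(a)])
RO=np.array([.6885,.0383]);RY=20.5
TC=np.array([.594,-.311]);TY=-35.8
O0=np.array([.4588,.0218])
def st():
    s=sensors.sense();print(round(s['clock'],2),'tcp',np.round(s['ee_pos'],4),'op',round(s['opening']*85,1),'gf',np.round(s['grip_force'],1),'ft',np.round(s['ft_force'],1));return s
E
sed -i 's/(a-np.pi+np.pi)/(a-np.pi+np.pi)/; s/\[np.pi,0,.*\]$/[np.pi,0,np.arctan2(np.sin(a-np.pi),np.cos(a-np.pi))]/' h.py
python3 - <<'E'
from h import *
sc=np.load('pics/scene0.npy',allow_pickle=True).item()
print('clutter',onplane(sc,[(297,147),(267,169),(238,155),(276,171),(259,181),(236,188),(422,266)],.01).round(3))
ctrl.goto(*pose(O0,90,.09)); ctrl.line_to(pose(O0,90,0)[0],v=.1); st()
effector.gripper_to(.5,20); st()
ctrl.line_to(pose(O0,90,.09)[0],v=.1); st()
f=grab('scene');save(f,'s1');I=f['image'].astype(int)
yl=((I[:,:,0]-I[:,:,2])>50)&(I[:,:,0]>100)&(I[:,:,1]>80)
k,l,s,c=cv2.connectedComponentsWithStats(yl.astype(np.uint8))
for i in range(1,k):
    if s[i,4]>5 and 380<c[i][0]<460 and c[i][1]<240: 
        px=np.argwhere(l==i)[:,::-1];print(s[i],np.median(depthpts(f,px),0).round(4))
E
```

```text
clutter [[ 0.136 -0.209  0.01 ]
 [ 0.274 -0.311  0.01 ]
 [ 0.189 -0.433  0.01 ]
 [ 0.285 -0.276  0.01 ]
 [ 0.343 -0.331  0.01 ]
 [ 0.381 -0.407  0.01 ]
 [ 0.717  0.195  0.01 ]]
4.33 tcp [0.4603 0.022  0.0065] op 84.8 gf 0.0 ft [ 0.4 -0.3  0. ]
4.82 tcp [0.4609 0.022  0.0068] op 42.8 gf 10.9 ft [ 1.8 -1.2  6.3]
5.87 tcp [0.4591 0.0216 0.0953] op 42.8 gf 10.4 ft [-0.  -0.8 -2.4]
[ 418   43   72   31 1417] [-1.1308  0.6578 -0.2051]
[393  66   3   6  12] [-1.0034  0.3053 -0.2105]
[439 174   8   7  21] [0.2992 0.3324 0.0005]
[414 176   9   6  47] [0.4321 0.2076 0.1043]
[416 191   9   3  14] [0.4919 0.2113 0.0972]
```

Run:
```python
from h import *
u=U(RY);v=np.array([-u[1],u[0]])
G=RO+.001*u-.19*u-.002*v
ctrl.goto(*pose(G-.13*u,RY,.09)); ctrl.line_to(pose(G-.13*u,RY,.002)[0],v=.1); st()
ctrl.line_to(pose(G-.055*u,RY,.002)[0],v=.08);s=st()
f=grab('scene');I=f['image'].astype(int);np.save('pics/s2.npy',f,allow_pickle=True)
yl=((I[:,:,0]-I[:,:,2])>45)&(I[:,:,0]>100)&(I[:,:,1]>80)
k,l,q,c=cv2.connectedComponentsWithStats(yl.astype(np.uint8))
for i in range(1,k):
    if q[i,4]>4 and 330<c[i][0]<450 and 215<c[i][1]<270:
        px=np.argwhere(l==i)[:,::-1];w=onplane(f,px,.02).mean(0);d=w[:2]-RO;print(q[i],w.round(4),'in roller frame',(d@u).round(4),(d@v).round(4))
a=cv2.resize(I[195:300,290:450].astype(np.uint8),None,fx=5,fy=5,interpolation=cv2.INTER_CUBIC)[:,:,::-1]
cv2.imwrite('pics/s2.png',a)
```

```text
7.92 tcp [ 0.3913 -0.0761  0.0083] op 42.7 gf 10.4 ft [-0.1 -0.3 -1.7]
9.01 tcp [ 0.4602 -0.0502  0.0079] op 42.9 gf 10.4 ft [-1.5 -0.3 -2.2]
[366 237   6   9  29] [0.6299 0.0418 0.02  ] in roller frame -0.0537 0.0238
[350 241   3  10  16] [ 0.6501 -0.0104  0.02  ] in roller frame -0.053 -0.0322
```

View pics/s2.png

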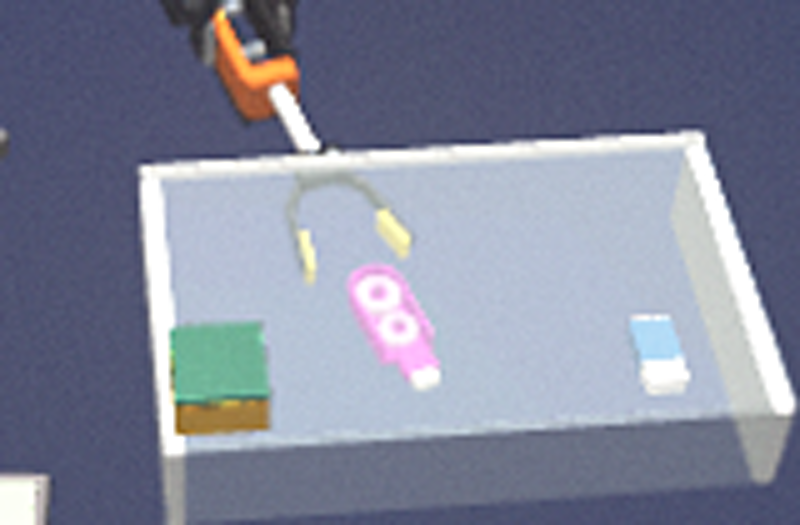

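The jaws straddle the roller line: pads at crop (307,255) and (393,230), roller tail at (375,275). The lateral offset is -4 mm where I wanted about -3, so I'll nudge by +1 mm, go in and close.

Run:
```python
from h import *
u=U(RY);v=np.array([-u[1],u[0]])
G=RO+.001*u-.19*u-.001*v
ctrl.line_to(pose(G,RY,.002)[0],v=.07); st()
for o in(.47,.45,.43): effector.gripper_to(o,30)
st()
effector.gripper_to(.3,30); ctrl.sleep(.2); st()
f=grab('scene');a=cv2.resize(f['image'][195:300,290:450],None,fx=5,fy=5,interpolation=cv2.INTER_CUBIC)[:,:,::-1]
cv2.imwrite('pics/s3.png',a)
```

```text
9.99 tcp [ 0.5115 -0.0299  0.0078] op 42.2 gf 10.4 ft [-0.   0.1 -2.3]
10.64 tcp [ 0.5122 -0.0298  0.008 ] op 36.6 gf 13.6 ft [-0.8 -0.1 -1.6]
11.06 tcp [ 0.5122 -0.0298  0.008 ] op 34.5 gf 32.2 ft [-0.6  0.1 -0.9]
```

View pics/s3.png

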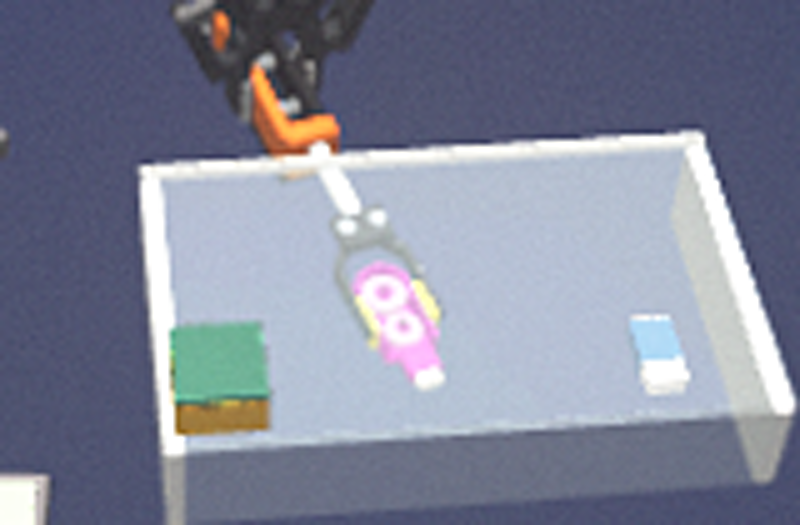

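The jaws now hold the roller on its parallel sides, with the pads at crop (368,315) and (425,300) and 32 N of grip. Next I'll lift it, bring it out and check.

Run:
```python
from h import *
u=U(RY);v=np.array([-u[1],u[0]])
G=RO+.001*u-.19*u-.001*v
ctrl.line_to(pose(G,RY,.014)[0],v=.05); st()
ctrl.line_to(pose(G-.155*u,RY,.014)[0],v=.1); st()
ctrl.line_to(pose(G-.155*u,RY,.10)[0],v=.12); st()
t=U(TY); O=TC-.025*t-.19*t
ctrl.goto(*pose(O,TY,.10)); st()
f=grab('scene');np.save('pics/s4.npy',f,allow_pickle=True)
a=cv2.resize(f['image'][150:270,195:395],None,fx=4,fy=4,interpolation=cv2.INTER_CUBIC)[:,:,::-1]
cv2.imwrite('pics/s4.png',a)
I=f['image'].astype(int);m=((I[:,:,0]-I[:,:,1])>25)&(I[:,:,2]>I[:,:,1]+20);m[:150]=0;m[270:]=0
k,l,q,c=cv2.connectedComponentsWithStats(m.astype(np.uint8))
for i in range(1,k):
    if q[i,4]>20: d=depthpts(f,np.argwhere(l==i)[:,::-1]);print(q[i],np.median(d,0).round(4),np.percentile(d,[5,95],0).round(4))
```

```text
11.5 tcp [ 0.5125 -0.0297  0.0205] op 34.7 gf 32.0 ft [-0.1  0.1 -2.3]
13.2 tcp [ 0.3677 -0.0839  0.02  ] op 34.3 gf 32.0 ft [-0.3  0.7 -2. ]
14.07 tcp [ 0.3664 -0.0841  0.1055] op 34.4 gf 32.0 ft [-0.2  0.2 -1.6]
14.78 tcp [ 0.418  -0.1858  0.105 ] op 34.4 gf 32.0 ft [-0.3  0.  -2.8]
[245 197  23  21 210] [ 0.5756 -0.2996  0.1098] [[ 0.5098 -0.3217  0.0055]
 [ 0.6107 -0.2712  0.1154]]
```

View pics/s4.png

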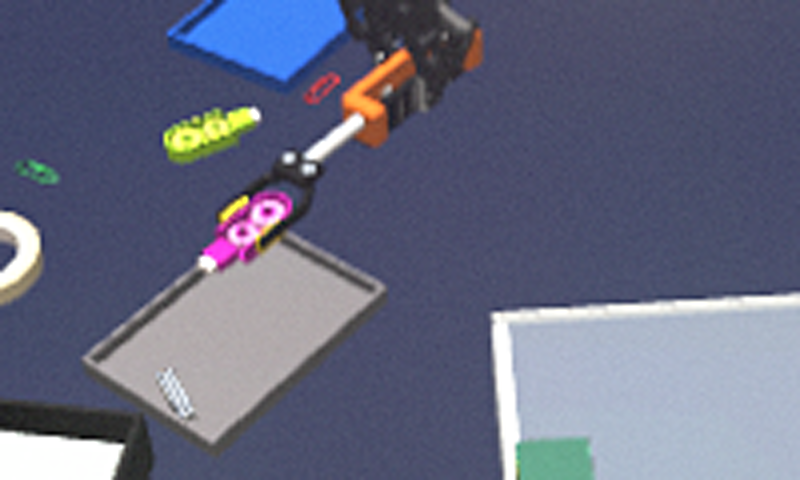

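The roller sits securely in the jaws over the tray at crop (250,225), at the expected height. I'll lower it, watching the force.

Run:
```python
from h import *
t=U(TY); O=TC-.025*t-.19*t
ctrl.line_to(pose(O,TY,.03)[0],v=.1); ctrl.line_to(pose(O,TY,.010)[0],v=.04); ctrl.sleep(.3)
z0=np.mean([sensors.sense()['ft_force'][2] for _ in range(5)]);st()
for zs in np.arange(.008,.0034,-.001):
    ctrl.line_to(pose(O,TY,zs)[0],v=.02); ctrl.sleep(.15); s=st()
    if s['ft_force'][2]>z0+1.2: break
f=grab('scene');np.save('pics/s5.npy',f,allow_pickle=True)
I=f['image'].astype(int);m=((I[:,:,0]-I[:,:,1])>25)&(I[:,:,2]>I[:,:,1]+20);m[:190]=0;m[270:]=0
k,l,q,c=cv2.connectedComponentsWithStats(m.astype(np.uint8))
for i in range(1,k):
    if q[i,4]>20:
        d=depthpts(f,np.argwhere(l==i)[:,::-1]);print(q[i],np.median(d,0).round(4),np.percentile(d[:,2],[5,50,90,97]).round(4))
        # height along the axis
        for lo,hi in((-.05,-.02),(-.02,.0),(.0,.02),(.02,.05)):
            e=(d[:,:2]-(TC-.025*t))@t;r=d[(e>lo)&(e<hi)&(d[:,2]<.03)];
            if len(r): print(lo,len(r),np.percentile(r[:,2],[50,90]).round(4))
```

```text
16.63 tcp [ 0.4192 -0.1861  0.0162] op 34.0 gf 32.0 ft [-0.1  0.2 -2.4]
17.03 tcp [ 0.419 -0.186  0.014] op 34.6 gf 32.0 ft [-0.6  0.1 -2.3]
17.43 tcp [ 0.419 -0.186  0.013] op 34.3 gf 32.0 ft [-0.  -0.4 -1.9]
17.83 tcp [ 0.4192 -0.1861  0.0121] op 34.4 gf 32.1 ft [ 0.6 -0.1 -1.3]
18.23 tcp [ 0.4193 -0.1861  0.0112] op 34.4 gf 32.4 ft [-0.4 -0.6  0.3]
[249 219  22  20 194] [ 0.5778 -0.2988  0.0178] [0.0058 0.0178 0.0223 0.0233]
-0.05 39 [0.0181 0.0225]
-0.02 45 [0.0181 0.023 ]
0.0 50 [0.0172 0.0219]
0.02 60 [0.0173 0.0201]
```

The roller touched the tray floor at the expected height. I'll release it and lift away.

Run:
```python
from h import *
t=U(TY); O=TC-.025*t-.19*t
for o in(.43,.45,.47,.49,.5): effector.gripper_to(o,20)
ctrl.sleep(.3);st()
ctrl.line_to(pose(O,TY,.03)[0],v=.03); ctrl.line_to(pose(O,TY,.10)[0],v=.1);st()
f=grab('scene');np.save('pics/s6.npy',f,allow_pickle=True)
a=cv2.resize(f['image'][150:270,195:395],None,fx=4,fy=4,interpolation=cv2.INTER_CUBIC)[:,:,::-1]
cv2.imwrite('pics/s6.png',a)
```

```text
19.67 tcp [ 0.419  -0.1861  0.011 ] op 42.5 gf 10.5 ft [ 0.1  0.5 -0.7]
21.5 tcp [ 0.4184 -0.1859  0.1055] op 42.5 gf 10.5 ft [-0.5  0.2 -2. ]
```

View pics/s6.png

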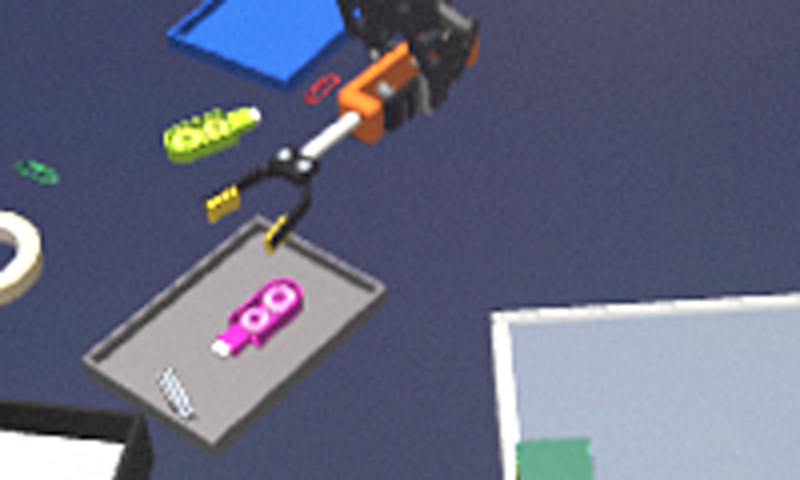

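The roller lies flat in the tray at crop (262,318), clear of the staples at (175,393). Now I'll lay the reacher down.

Run:
```python
from h import *
L=np.array([.43,.02])
ctrl.goto(*pose(L,90,.10)); ctrl.line_to(pose(L,90,.015)[0],v=.1); 
for zs in(.004,.002,.001,.0):
    ctrl.line_to(pose(L,90,zs)[0],v=.03); ctrl.sleep(.1); s=st()
    if s['ft_force'][2]>-.3: break
effector.gripper_to(.55,20); effector.gripper_to(.7); effector.gripper_to(1.0); st()
ctrl.line_to(pose(L,90,.12)[0],v=.1); ctrl.line_to(pose(L,90,.25)[0],v=.2); ctrl.sleep(.5); st()
f=grab('scene');save(f,'s7')
```

```text
24.68 tcp [0.4311 0.02   0.01  ] op 42.4 gf 10.5 ft [-0.4  0.5 -1.7]
25.02 tcp [0.431 0.02  0.008] op 42.2 gf 10.5 ft [ 0.6 -0.1 -2. ]
25.38 tcp [0.431 0.02  0.007] op 42.6 gf 10.5 ft [ 0.1  0.6 -1.8]
25.73 tcp [0.4311 0.02   0.0065] op 42.5 gf 9.7 ft [-0.2 -0.6  6.1]
26.62 tcp [0.431 0.02  0.006] op 85.0 gf 0.0 ft [-0.1  0.7 -0.4]
29.27 tcp [0.431  0.02   0.2558] op 85.4 gf 0.0 ft [0.2 0.  0.5]
```

View pics/s7.png

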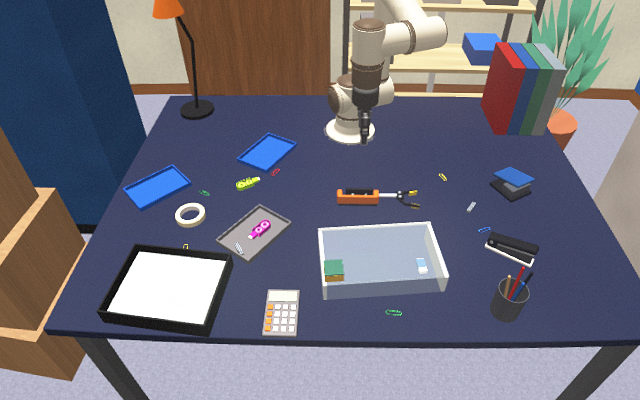

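The reacher lies flat on open desk at (378,197), the roller is in the grey tray at (260,230), and everything else is undisturbed.

```bash
python3 -c "
from h import *
print(job.job_done())"
```

```text
the job is handed in; nothing more can be done
None
```

The job is handed in at about 29 s of the 72 s allowed: the purple roller lies flat in the grey tray, the reacher lies flat on open desk clear of the tray and riser, and the final picture shows nothing else moved.

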